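# Lower the cam lock and push the specimen carriage home

## Robot

A 6-joint arm with a two-finger parallel gripper is mounted at the origin on the work surface. World frame = base frame: x ahead of the robot, y to its left, z up, the work surface at z = 0. Lengths are in m, angles in degrees, forces in N, time in s.
With the tool pointing down it reaches from about 0.3 to 0.875 m from the base axis. Payload 6.4 kg.
Tool frame: the origin (TCP) lies midway between the tips of the shut fingers; the grasp point (between the pads) lies 19 mm behind it; x points along the fingers, y is the direction in which the jaws open and shut, and the axes are right-handed (so a half turn about x gives the same grasp; the last joint's range is limited). The gripper opens to 88 mm and grips with 3 to 60 N. Pads are 18 mm wide; open, the fingers measure 123 mm over their backs; the gripper's body (75 mm by 187 mm) begins 45 mm behind the grasp point.
Start: joints at [-86.247, 10.359, 92.074, -0, 77.567, -11.82], TCP at [0.154, -0.554, 0.239] pointing down, gripper open.
Joint ranges: [-171.53, 171.53], [-51.25, 118.39], [17.06, 147.69], [-65.23, 245.23], [0, 150.52], [-178.68, 178.68]. Speed limits (degrees/s): [147.25, 147.25, 172.46, 180, 180, 180].

## Interface

Orientations are given as [roll, pitch, yaw] about the fixed x, y, z axes, in that order (R = Rz(yaw) Ry(pitch) Rx(roll)).
In Python, from plant import bot gives the robot as it stands.
- The arm moves only by the tool play_rows, never from a script. Its argument "moves" is text: rows parted by semicolons, each of 7 numbers parted by spaces: the shift along the tool's x, y, z in mm, then the turn, a rotation vector about the tool's x, y, z in degrees, then the opening in per cent of the stroke, from 0 (shut) to 100 (fully open). A call has 1 to 5 rows; each row shifts and turns the pose as measured when the row begins, along the tool's axes as they then stand; what a row does not reach is not made up. A row lasts 1/10 s, in which the tool goes at most 50 mm and 8.59 degrees, less where a joint would pass 70% of its speed; a pose out of reach is approached as far as the arm can. A call with a gripper value outside its range is refused whole. The fingers move at their own pace and stop on an object; the grip force is fixed at half the most. Time passes only in rows, so rows that do not move let the fingers close. It gives the time, the measured TCP pose, the force and the opening at its end, in the units of the state.
- bot.sense(): the state, without advancing time (a new reading comes with each control period).
- bot.grab_frame(name): name is "scene" or "top"; returns a dict with "pixels" (420x560x3 uint8, red, green, blue), "fovy" (degrees; the focal length in pixels is half the picture's height over the tangent of half this angle, whatever the lens; pixels are square), "cx", "cy" (the principal point, pixels), "extrinsics" (4x4, takes a point from camera to world coordinates). Camera axes: x right, y up, looking along -z (the intrinsics and any distortion apply to the point x, -y, -z); pixel columns grow to the right and rows downward; lengths in m; the calibration is good to about 2 mm. A picture is of the moment at which its call begins. There is no depth.
- bot.sign_off(): hands the job in, once; it reports no verdict.
The state is a dict: "time": time; "joints": joint angles; "joint_vel": joint speeds; "joint_efforts": joint torques, N m; "ee_pos": TCP position; "ee_rot": TCP orientation; "wrist_force": force on the tool from outside, world axes, zero at the start; "ft_torque": the same for the moment, N m; "gripper_width": opening from 0.0 (shut) to 1.0 (fully open).
Only numpy, scipy, OpenCV 4.12 (cv2) and the standard library are available. Lean on these libraries where they do the work, as an engineer would, in place of code of your own. Each camera call takes 0.05 s, during which the arm holds its last target.

## Task

On the grey viewing stage, push the red post with the fingertips to swing the black cam round until its low point faces the carriage (post at the white index line), and only then push the blue tab to slide the specimen carriage forward, fully home against its two steel stops. Only push with the outside of the fingers: do not straddle or pinch the post or the tab, and leave the bottle, jar and dish standing where they are. Finish with the cam still at its low point and the hand clear.

Things in the scene. Friction and masses are not known exactly. Their poses are not given: they have to be found in the camera images.
- stage: Fixed grey viewing stage, 310 x 140 mm, top 45 mm above the bench. Origin on the bench under its middle; x = forward (the way the carriage is pushed, towards the cam), roughly the robot's left (+y) give or take 0.4 rad; z up. Aluminium rails (12 mm wide, tops 57 mm up, at y = -57 and +57 mm, x = -155 to 0) guide the carriage.
- index_line (a point): Middle of the white index line (18 x 5 mm, on a black patch) on the stage's top just beyond the cam, 142 mm forward of the stage's origin, on its centre line, 46 mm above the bench.
- end_stops (a point): Midway between the two steel end stops, 59 mm above the bench at their tops. They stand 36 to 63 mm either side of the stage's centre line; their rear faces, which the carriage plate meets when fully home, lie 4 mm behind this point.
- cam_axis (a point): Point on the cam's vertical pivot, 58 mm above the bench at the cam's top face, 75 mm forward of the stage's origin. Axes as the stage's.
- cam_post (a point): Centre of the top of the red post, 102 mm above the bench: upright, 14 mm in diameter, 44 mm tall, fixed on the cam over its high point, 42 mm from the pivot. The cam is a black eccentric disc, 12 mm thick, radius 40 mm, centred 14 mm from the pivot towards the post: high point 54 mm, low point (opposite, a yellow dot near the edge) 26 mm from the pivot.
- cam (a joint): Cam angle, rad, positive anticlockwise from above. 0: post and high point point straight back at the carriage, blocking it 27 mm short of home. +3.14 or -3.14 (either way round): post straight forward at the index line, low point to the carriage. Starts in -1 to 1, turns from -3.9 to 3.9, no click or stop at the low point. Friction of 0.22 N m (5 N at the post) holds it where it is left.
- carriage (a joint): How far the specimen carriage stands forward, in m: 0 right back, 0.060 fully home against the two steel stops. Starts between 0 and 0.012. Friction of 2 N keeps it where it is left. With the cam at its low point the carriage clears the cam at home by 1.5 mm.
- push_tab (a point): Middle of the rear face of the carriage's upright blue push tab, 78 mm above the bench, on the stage's centre line; x forward. Tab 60 mm wide, 10 mm thick, from 56 to 100 mm above the bench. The carriage plate (100 mm wide, top 56 mm, with the glass slide) and its nose reach 100 mm forward of this face. Behind the tab is only the stage's top, 45 mm up, between the rails.
- dropper: Bystander: amber dropper bottle, 32 mm in diameter, 72 mm tall, loose on the bench beside the stage. Origin at the centre of its underside.
- jar: Bystander: white jar, 52 mm in diameter, 55 mm tall, loose on the bench beside the stage. Origin at the centre of its underside.
- dish: Bystander: pale flat lidded dish, 60 mm in diameter, 16 mm tall, loose on the bench beside the stage. Origin at the centre of its underside.

How it is judged (in metres and radians):
On the way, in this order (a step that is already met when the one before it is completed fails the run):
1. the cam is at its low point while the carriage is still back ((value of joint cam between 2.72 and 3.56 rad or value of joint cam between -3.56 and -2.72 rad) and value of joint carriage below 0.022 m), for 0.2 s.
2. the carriage is fully home with the cam at its low point ((value of joint cam between 2.72 and 3.56 rad or value of joint cam between -3.56 and -2.72 rad) and value of joint carriage above 0.057 m), for 0.2 s.
At the end, for the whole second after the job is handed in: The cam is within 0.42 rad of its low point (either way round), the carriage is within 3 mm of fully home, both are at rest, and the bottle, jar and dish are within 20 mm of where they began (all of step 2 and velocity of joint cam between -0.05 and 0.05 rad/s and velocity of joint carriage between -0.005 and 0.005 m/s and distance of each of dropper, jar, dish from where it was at the start of the episode below 0.02 m); the robot touches nothing.
It fails at once if the carriage is pushed forward before the cam is at its low point (value of joint carriage above 0.024 m and not (value of joint cam between 2.72 and 3.56 rad or value of joint cam between -3.56 and -2.72 rad)).
It fails at once if the post is straddled or pinched between the fingers (contact force between the fingers and anything else above 0.5 N and horizontal distance between the grasp point and cam_post below 0.008 m and z of the grasp point in the frame of cam_post below 0.012 m).
It fails at once if the push tab is straddled or pinched between the fingers (contact force between the fingers and anything else above 0.5 N and x of the grasp point in the frame of push_tab between 0 and 0.01 m and y of the grasp point in the frame of push_tab between -0.03 and 0.03 m and z of the grasp point in the frame of push_tab below 0.034 m).
It fails at once if the bottle, jar or dish is moved, lifted or tipped over (distance of any of dropper, jar, dish from where it was at the start of the episode above 0.02 m or angle between any of dropper, jar, dish's own z axis and vertical above 0.5 rad).
It also fails if it takes over 54 s, if anything falls off the work surface, if the arm or the gripper's body presses on something with over 40 N, if the wrist force passes 120 N, or if a joint passes its speed limit or range.

## Working session

There is one attempt and no reset: what is moved stays moved. The work goes in short steps, Python scripts to look and compute and a tool call to move; the robot and the scene stay as the last step left them, time stands still between calls to the robot, and variables do not carry over. Pictures are saved under pics/ and viewed, and the job is handed in when it is done.

Besides the shell and the picture viewer there is one more tool, called by a JSON object that holds its "op" and its "data". play_rows: Moves the arm, as the interface text tells. Its arguments: {"type":"object","properties":{"moves":{"type":"string"}},"required":["moves"]}

```bash
mkdir -p pics; ls; python3 - <<'E'
from plant import bot
import cv2,numpy as np
s=bot.sense();print({k:np.round(v,3) for k,v in s.items()})
for n in("scene","top"):
    f=bot.grab_frame(n);print(n,f["fovy"],f["cx"],f["cy"],np.round(f["extrinsics"],3).tolist(),[k for k in f])
    cv2.imwrite(f"pics/{n}0.png",f["pixels"][:,:,::-1])
E
```

```text
pics
{'time': np.float64(0.0), 'joints': array([-86.248,  10.399,  92.13 ,   0.   ,  77.566, -11.821]), 'joint_vel': array([-0.031,  0.026, -0.105, -0.016, -0.055, -0.09 ]), 'joint_efforts': array([-2.0000e-03, -4.3387e+01, -3.4185e+01,  7.0000e-02,  3.9000e-02,
       -0.0000e+00]), 'ee_pos': array([ 0.154, -0.553,  0.238]), 'ee_rot': array([-101.975,   89.905,   93.599]), 'wrist_force': array([-0.562, -0.525,  0.249]), 'ft_torque': array([ 0.014,  0.016, -0.013]), 'gripper_width': np.float64(0.999)}
scene 57.04240994175369 285.6518720062926 204.19673401234968 [[-0.767, -0.343, 0.542, 0.932], [0.641, -0.424, 0.639, 0.463], [0.011, 0.838, 0.545, 0.449], [0.0, 0.0, 0.0, 1.0]] ['pixels', 'fovy', 'cx', 'cy', 'extrinsics']
top 48.26576837488991 287.0728376127144 214.2080034443888 [[0.171, 0.957, -0.233, 0.418], [-0.985, 0.166, -0.042, 0.035], [-0.001, 0.237, 0.972, 0.832], [0.0, 0.0, 0.0, 1.0]] ['pixels', 'fovy', 'cx', 'cy', 'extrinsics']
```

View pics/scene0.png

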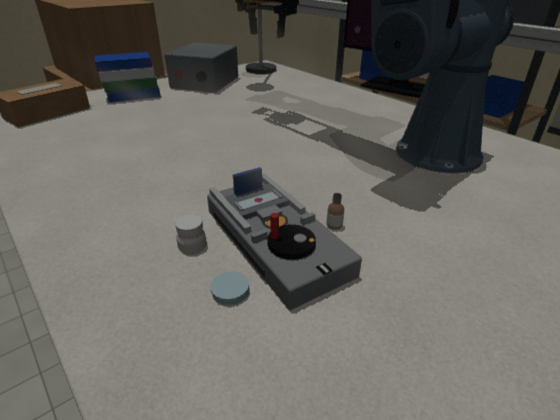

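View pics/top0.png

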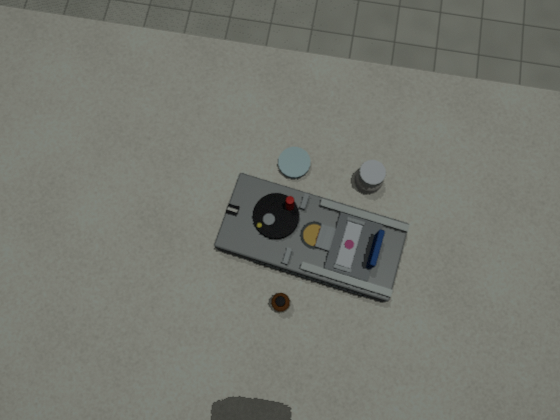

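The scene view shows the stage in mid-picture, with the cam at about (290,240), the red post at (275,225) and the blue tab at (248,181). In the top view the cam is at (275,216), the post at (290,201), the tab at (376,249) and the index line at (233,210). I'll enlarge both for precise readings.

```bash
python3 - <<'E'
import cv2
a=cv2.imread("pics/top0.png")[140:320,205:415];cv2.imwrite("pics/top0z.png",cv2.convertScaleAbs(cv2.resize(a,None,fx=3.8,fy=3.3,interpolation=cv2.INTER_CUBIC)[:, :],alpha=1.8))
a=cv2.imread("pics/scene0.png")[150:310,160:370];cv2.imwrite("pics/scene0z.png",cv2.convertScaleAbs(cv2.resize(a,None,fx=3.5,fy=3.5,interpolation=cv2.INTER_CUBIC),alpha=1.5))
E
```

```text
(no output)
```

View pics/top0z.png

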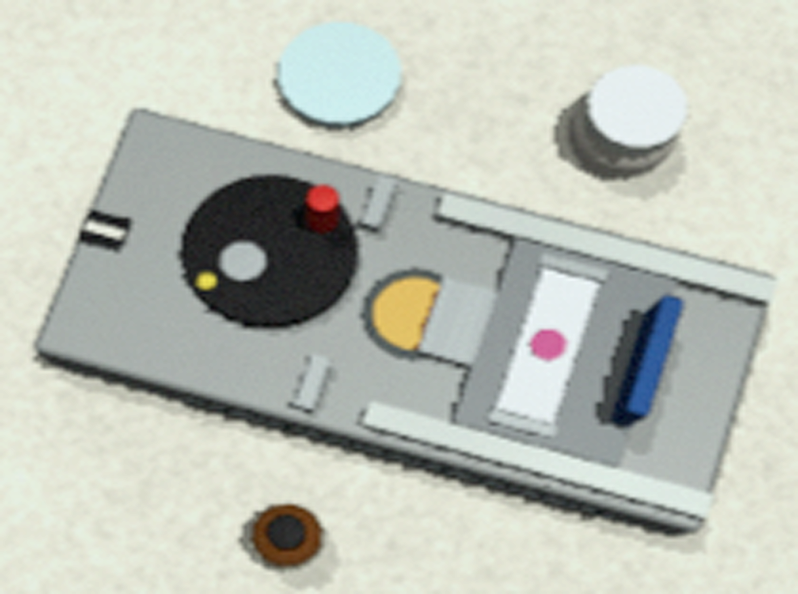

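View pics/scene0z.png

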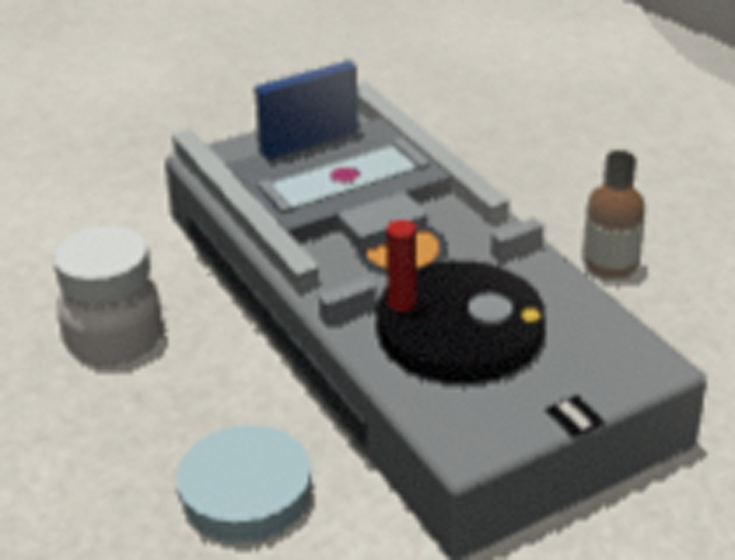

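```bash
cat > h.py <<'E'
import numpy as np,cv2
from plant import bot
def ray(f,u,v,z):
    h=f["pixels"].shape[0];F=h/2/np.tan(np.radians(f["fovy"])/2);T=f["extrinsics"]
    d=T[:3,:3]@np.array([(u-f["cx"])/F,-(v-f["cy"])/F,-1]);o=T[:3,3]
    return o+d*(z-o[2])/d[2]
def proj(f,P):
    h=f["pixels"].shape[0];F=h/2/np.tan(np.radians(f["fovy"])/2);T=f["extrinsics"]
    q=T[:3,:3].T@(np.asarray(P)-T[:3,3]);return np.array([f["cx"]+F*q[0]/-q[2],f["cy"]-F*q[1]/-q[2]])
E
python3 - <<'E'
from h import *
from scipy.optimize import least_squares
T=bot.grab_frame("top");S=bot.grab_frame("scene")
t=lambda u,v:np.array((205+u/3.8,140+v/3.3)); s=lambda u,v:np.array((160+u/3.5,150+v/3.5))
L=[ # stage pt, top px, scene px
((142,0,46),t(107,231),s(575,414)),((75,0,58),t(242,261),s(490,308)),
((155,-70,45),t(135,110),s(455,490)),((155,70,45),t(38,352),s(703,382)),
((-155,-57-6,57),t(775,278),s(178,138)),((0,-63,57),t(438,197),s(303,287)),((0,63,57),t(368,405),s(505,207))]
# which side: check in print
for p,a,b in L: print(p,np.round(ray(T,*a,p[2]/1e3)*1e3),np.round(ray(S,*b,p[2]/1e3)*1e3))
def W(x,p): 
    c,n=np.cos(x[2]),np.sin(x[2]);return np.array([x[0]+(c*p[0]-n*p[1])/1e3,x[1]+(n*p[0]+c*p[1])/1e3,p[2]/1e3])
for use in ("TS","T","S"):
    r=lambda x:np.concatenate([(proj(T,W(x,p))-a) if k=="T" else (proj(S,W(x,p))-b) for p,a,b in L for k in use])
    q=least_squares(r,[.45,0,1.5],loss="soft_l1");print(use,np.round(q.x,4),np.round(q.fun,1).tolist())
    if use=="TS":x=q.x
np.save("stage.npy",x)
def toS(P):
    c,n=np.cos(x[2]),np.sin(x[2]);d=P[:2]-x[:2];return np.round([1e3*(c*d[0]+n*d[1]),1e3*(-n*d[0]+c*d[1])],1)
for nm,z,a,b in [("post",.102,t(323,197),s(401,229)),("dot",.058,t(207,281),s(531,315)),("tabL",.1,t(670,297),s(258,92)),("tabR",.1,t(635,418),s(353,68)),("dish",.016,t(340,72),s(245,470)),("jar",.055,t(637,106),s(103,253)),("drop",.072,t(287,531),s(620,158))]:
    P=ray(T,*a,z);Q=ray(S,*b,z);print(nm,np.round(P*1e3),np.round(Q*1e3),toS(P),toS(Q))
for p in L: print(np.round(W(x,p[0]),3))
E
```

```text
(142, 0, 46) [598. 162.  46.] [600. 165.  46.]
(75, 0, 58) [590.  98.  58.] [590.  97.  58.]
(155, -70, 45) [666. 163.  45.] [670. 166.  45.]
(155, 70, 45) [530. 180.  45.] [540. 186.  45.]
(-155, -63, 57) [ 622. -138.   57.] [ 622. -130.   57.]
(0, -63, 57) [639.  17.  57.] [648.  28.  57.]
(0, 63, 57) [526.  30.  57.] [526.  38.  57.]
TS [0.5799 0.0225 1.4398] [-0.6, -0.5, -0.1, -1.3, 0.4, 0.1, -0.1, -0.2, -2.0, -2.5, 0.5, 0.4, -3.0, -1.2, 3.4, -2.7, 1.0, -0.1, -2.3, -1.9, 1.8, -1.8, -2.1, -4.9, -1.3, 5.1, 1.0, -3.3]
T [0.5794 0.0214 1.4459] [-0.2, 0.3, 0.9, 0.7, -1.9, -1.7, -2.4, -0.2, 1.5, -0.3, 2.1, -1.5, -0.5, 5.6]
S [0.5807 0.0252 1.4269] [-0.2, 0.3, 0.1, 1.0, -0.2, 1.9, 3.8, -0.8, -1.2, -1.7, -1.8, -4.2, 1.9, -2.3]
post [617.  66. 102.] [621.  70. 102.] [ 48.  -31.5] [ 52.7 -34.7]
dot [577. 111.  58.] [579. 113.  58.] [87.4 14.8] [89.8 13.2]
tabL [593. -86. 100.] [599. -80. 100.] [-105.7  -27.6] [-98.8 -32.1]
tabR [533. -79. 100.] [543. -70. 100.] [-106.8   33.4] [-96.3  24.2]
dish [714.  74.  16.] [715.  76.  16.] [  68.3 -125.9] [  71.  -127.1]
jar [704. -66.  55.] [707. -60.  55.] [ -71.1 -134.6] [ -64.9 -136.7]
drop [458.  54.  72.] [463.  58.  72.] [ 14.9 125.1] [ 19.6 120.9]
[0.598 0.163 0.046]
[0.59  0.097 0.058]
[0.67  0.167 0.045]
[0.531 0.185 0.045]
[ 0.622 -0.139  0.057]
[0.642 0.014 0.057]
[0.517 0.031 0.057]
```

```bash
cat >> h.py <<'E'
from scipy.spatial.transform import Rotation as Ro
def R(s): return Ro.from_euler("xyz",s["ee_rot"],degrees=True).as_matrix()
ST=np.array([.5797,.0222,1.443])
def toW(p):
    c,n=np.cos(ST[2]),np.sin(ST[2]);return np.array([ST[0]*1e3+c*p[0]-n*p[1],ST[1]*1e3+n*p[0]+c*p[1]])
def toSt(P):
    c,n=np.cos(ST[2]),np.sin(ST[2]);d=np.array(P[:2])*1e3-ST[:2]*1e3;return np.array([c*d[0]+n*d[1],-n*d[0]+c*d[1]])
def need(target_st,z,az):
    "tool-axes shift (mm) and turn (deg about tool x) to reach stage point, height z mm, tool-z stage azimuth az deg"
    s=bot.sense();r=R(s)
    P=np.append(toW(target_st),z);d=P-s["ee_pos"]*1e3
    zaz=np.degrees(np.arctan2(r[1,2],r[0,2]))-np.degrees(ST[2])
    t=(az-zaz+180)%360-180
    print("t",round(float(s["time"]),2),"st",np.round(toSt(s["ee_pos"]),1),"z",round(s["ee_pos"][2]*1e3,1),"zaz_st",round(zaz,1),"j",np.round(s["joints"]),"F",np.round(s["wrist_force"],1),"g",round(float(s["gripper_width"]),2),"down",np.round(r[:,0],3))
    print("shift tool",np.round(r.T@d,1),"turn ccw",round(t,1),"-> rotx",round(-t,1))
E
python3 - <<'E'
from h import *
th=.7;tang=[np.sin(.87),-np.cos(.87)];post=np.array([75-42*np.cos(.87),-42*np.sin(.87)])
print(post,post-30*np.array(tang),np.degrees(np.arctan2(tang[1],tang[0])))
need(post-30*np.array(tang),160,-40.2)
E
```

```text
[ 47.91728502 -32.10181536] [ 24.98741691 -12.75701894] -40.152671823618384
t 0.2 st [-625.3  348.5] z 238.2 zaz_st -247.1 j [-86.  10.  92.  -0.  78. -12.] F [ 0.   0.2 -0.5] g 1.0 down [-0.     0.001 -1.   ]
shift tool [  78.8 -458.4 -585.8] turn ccw -153.1 -> rotx 153.1
```

{"op": "play_rows", "data": {"moves": "0 -30 -38 0 0 0 0;0 -30 -38 0 0 0 0;0 -30 -38 0 0 0 0;0 -30 -38 0 0 0 0;0 -30 -38 0 0 0 0"}}

```text
time: 0.7
ee_pos: [0.2976, -0.3563, 0.2364]
ee_rot: [-79.1, 89.9, 115.9]
wrist_force: [0.3, -0.6, 1.0]
gripper_width: 0.571
```

{"op": "play_rows", "data": {"moves": "0 -30 -38 0 0 0 0;0 -30 -38 0 0 0 0;0 -30 -38 0 0 0 0;0 -30 -38 0 0 0 0;0 -30 -38 0 0 0 0"}}

```text
time: 1.2
ee_pos: [0.4456, -0.1544, 0.2371]
ee_rot: [160.7, 89.9, -4.4]
wrist_force: [0.4, -0.7, 0.1]
gripper_width: 0.119
```

```bash
python3 - <<'E'
from h import *
need([25,-12.8],160,140)
E
```

```text
t 1.2 st [-192.3  110.5] z 237.1 zaz_st -247.8 j [-34.  -3. 107.   0.  77.  42.] F [ 0.4 -0.7  0.1] g 0.12 down [ 0.001 -0.    -1.   ]
shift tool [  77.3 -154.7 -196.1] turn ccw 27.8 -> rotx -27.8
```

{"op": "play_rows", "data": {"moves": "0 -30 -38 0 0 0 0;0 -30 -38 0 0 0 0;0 -30 -38 0 0 0 0;0 -30 -38 0 0 0 0;0 -30 -38 0 0 0 0"}}

```text
time: 1.7
ee_pos: [0.5935, 0.0473, 0.2376]
ee_rot: [138.2, 89.8, -26.8]
wrist_force: [-0.7, -0.4, 0.3]
gripper_width: 0.013
```

{"op": "play_rows", "data": {"moves": "0 0 0 -7 0 0 0;0 0 0 -7 0 0 0;0 0 0 -7 0 0 0;0 0 0 -7 0 0 0;0 0 0 0 0 0 0"}}

```text
time: 2.2
ee_pos: [0.5953, 0.0555, 0.2346]
ee_rot: [-86.9, 90.0, 137.6]
wrist_force: [-0.3, 0.3, 0.9]
gripper_width: 0.006
```

```bash
python3 - <<'E'
from h import *
need([25,-12.8],120,140)
f=bot.grab_frame("scene");cv2.imwrite("pics/s1.png",f["pixels"][:,:,::-1])
f=bot.grab_frame("top");cv2.imwrite("pics/t1.png",f["pixels"][:,:,::-1])
E
```

```text
t 2.2 st [ 35.  -11.3] z 234.6 zaz_st -218.2 j [-6. 13. 89.  0. 78. 39.] F [-0.3  0.3  0.9] g 0.01 down [-0.001  0.001 -1.   ]
shift tool [114.6   7.5   6.9] turn ccw -1.8 -> rotx 1.8
```

View pics/s1.png

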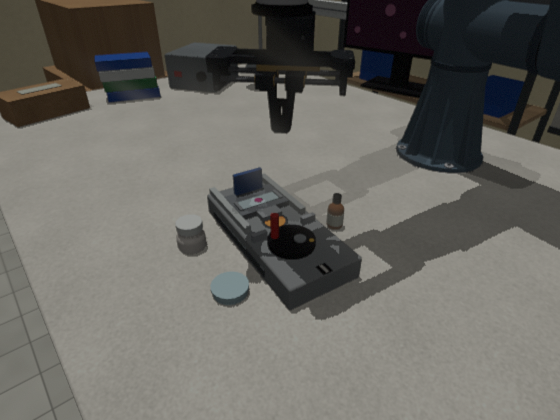

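The shut fingers' tips show at about (282,131), above the stage. I'll compare that with the projected TCP.

{"op": "play_rows", "data": {"moves": "28 4 4 2 0 0 0;28 3 3 0 0 0 0;28 0 0 0 0 0 0;28 0 0 0 0 0 0;0 0 0 0 0 0 0"}}

```text
time: 2.8
ee_pos: [0.5967, 0.0441, 0.1216]
ee_rot: [136.9, 89.7, -1.9]
wrist_force: [-0.8, -0.4, 0.0]
gripper_width: 0.006
```

```bash
python3 - <<'E'
from h import *
f=bot.grab_frame("scene");print(proj(f,[.5953,.0555,.2346]));print(proj(f,bot.sense()["ee_pos"]))
cv2.imwrite("pics/s2.png",cv2.resize(f["pixels"][100:310,160:400,::-1],None,fx=2.8,fy=2.8,interpolation=cv2.INTER_CUBIC))
need([25,-12.8],70,140)
E
```

```text
[281.73742368 129.30741975]
[275.51918951 192.08346185]
t 2.85 st [ 24.  -15.6] z 123.9 zaz_st -221.5 j [-7. 20. 94.  0. 65. 42.] F [-0.4 -0.5 -0.2] g 0.01 down [ 0.008 -0.001 -1.   ]
shift tool [53.9 -3.   1.4] turn ccw 1.5 -> rotx -1.5
```

View pics/s2.png

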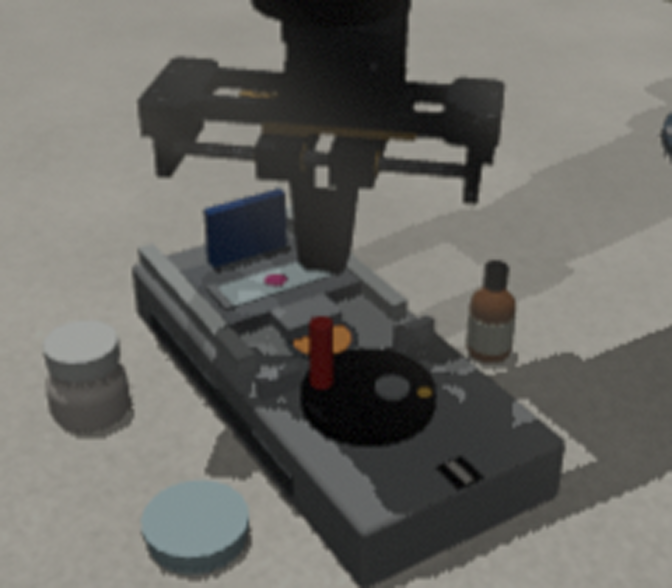

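Calibration agrees: the tip shows at (276,196) and projects to (275.5,192). Descend behind the post.

{"op": "play_rows", "data": {"moves": "26 -2 1 -1 0 0 0;26 -1 0 0 0 0 0;0 0 0 0 0 0 0"}}

```text
time: 3.15
ee_pos: [0.6005, 0.0449, 0.0773]
ee_rot: [132.6, 89.0, -5.4]
wrist_force: [0.4, -0.2, -0.9]
gripper_width: 0.003
```

```bash
python3 - <<'E'
from h import *
need([25,-12.8],72,140)
f=bot.grab_frame("scene")
cv2.imwrite("pics/s3.png",cv2.resize(f["pixels"][100:310,160:400,::-1],None,fx=2.8,fy=2.8,interpolation=cv2.INTER_CUBIC))
f=bot.grab_frame("top")
cv2.imwrite("pics/t3.png",cv2.resize(f["pixels"][130:330,200:430,::-1],None,fx=2.8,fy=2.8,interpolation=cv2.INTER_CUBIC))
E
```

```text
t 3.15 st [ 25.2 -17.7] z 77.3 zaz_st -220.7 j [-7. 24. 95.  0. 60. 41.] F [ 0.4 -0.2 -0.9] g 0.0 down [ 0.018 -0.002 -1.   ]
shift tool [ 5.2 -3.7  3.4] turn ccw 0.7 -> rotx -0.7
```

View pics/s3.png

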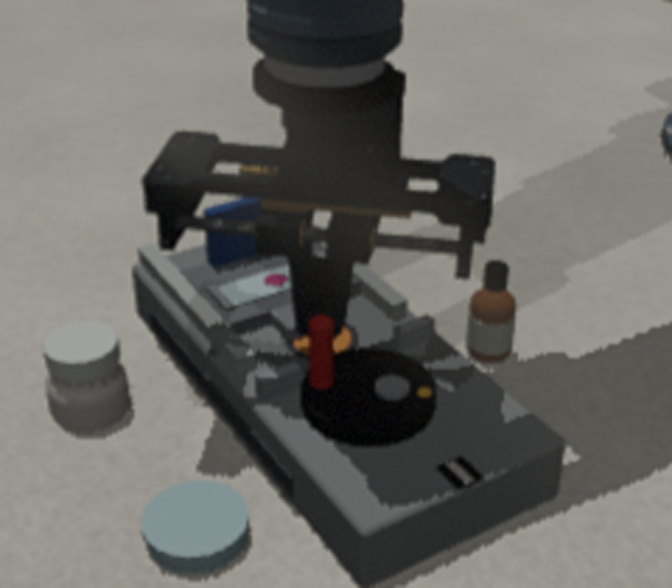

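View pics/t3.png

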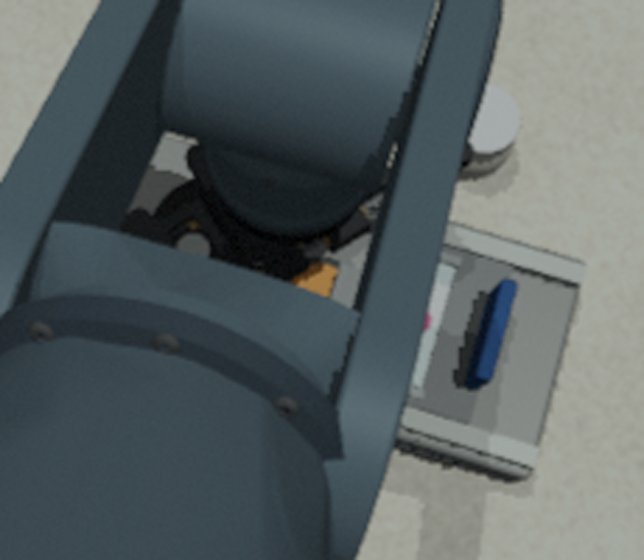

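The fingers are behind the post, which is at (320,350) in the enlarged scene crop. Next I'll plan the arc.

```bash
cat >> h.py <<'E'
from scipy.linalg import logm,expm
def pose(p,z,az):
    a=np.radians(az)+ST[2];zz=np.array([np.cos(a),np.sin(a),0]);xx=np.array([0,0,-1.]);yy=np.cross(zz,xx)
    T=np.eye(4);T[:3,:3]=np.c_[xx,yy,zz];T[:3,3]=np.append(toW(p),z);return T
def rows(T2,N=5):
    s=bot.sense();T=np.eye(4);T[:3,:3]=R(s);T[:3,3]=s["ee_pos"]*1e3
    D=expm(np.real(logm(np.linalg.inv(T)@T2))/N)
    print("row x%d:"%N,np.round(D[:3,3],1),np.round(np.degrees(Ro.from_matrix(D[:3,:3]).as_rotvec()),1))
def arc(phi,gap=16,z=72,N=5,rad=42):
    t=np.array([np.sin(phi),-np.cos(phi)]);p=np.array([75,0])+rad*np.array([-np.cos(phi),-np.sin(phi)])-gap*t
    az=np.degrees(np.arctan2(-t[1],-t[0]))
    need(p,z,az);rows(pose(p,z,az),N)
E
python3 -c "
from h import *
arc(1.1)"
```

```text
t 3.25 st [ 25.3 -20. ] z 80.4 zaz_st -220.6 j [-7. 24. 95.  0. 60. 41.] F [ 0.4 -0.4 -0.3] g 0.01 down [ 0.023 -0.002 -1.   ]
shift tool [  8.6  -3.2 -18.9] turn ccw 13.7 -> rotx -13.7
row x5: [ 1.7 -0.3 -3.8] [-2.7 -0.2 -0.2]
```

{"op": "play_rows", "data": {"moves": "2 0 -4 -3 0 0 0;2 0 -4 -3 0 0 0;2 0 -4 -3 0 0 0;0 0 -4 -3 0 0 0;0 0 -4 -3 0 0 0"}}

```text
time: 3.75
ee_pos: [0.6188, 0.0559, 0.0848]
ee_rot: [103.5, 88.4, -19.1]
wrist_force: [-4.0, -3.4, -4.6]
gripper_width: 0.008
```

```bash
python3 -c "
from h import *
arc(1.1);arc(1.6)
f=bot.grab_frame('scene');cv2.imwrite('pics/s4.png',cv2.resize(f['pixels'][100:310,160:400,::-1],None,fx=2.8,fy=2.8,interpolation=cv2.INTER_CUBIC))"
```

```text
t 3.75 st [ 38.4 -34.5] z 84.8 zaz_st -205.2 j [-6. 25. 93. -0. 61. 27.] F [-4.  -3.4 -4.6] g 0.01 down [ 0.027 -0.009 -1.   ]
shift tool [12.7 -5.7 -1.1] turn ccw -1.7 -> rotx 1.7
row x5: [ 2.5 -1.1 -0.2] [ 0.3 -0.1 -0.3]
t 3.75 st [ 38.4 -34.5] z 84.8 zaz_st -205.2 j [-6. 25. 93. -0. 61. 27.] F [-4.  -3.4 -4.6] g 0.01 down [ 0.027 -0.009 -1.   ]
shift tool [ 12.9  -2.5 -23.1] turn ccw 26.9 -> rotx -26.9
row x5: [ 2.6  0.4 -4.7] [-5.4 -0.  -0.3]
```

View pics/s4.png

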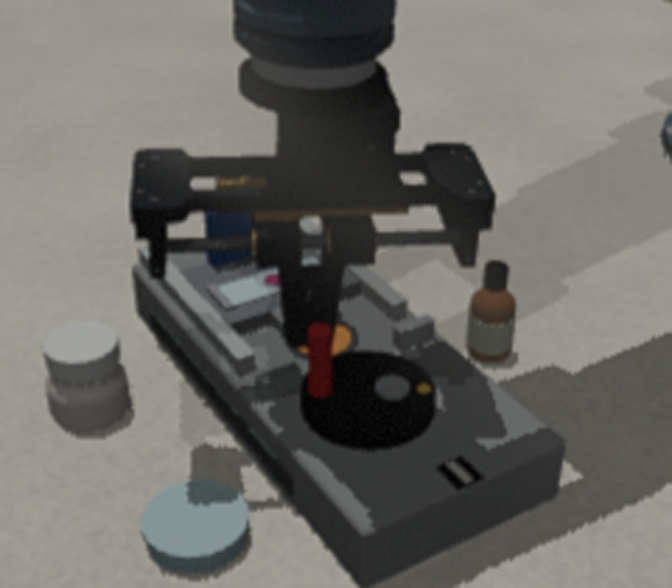

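Contact has begun (about 5 N). The tool drifts upward by 1–2 mm a row, so I'll compensate for that.

{"op": "play_rows", "data": {"moves": "5 0 -5 -5 0 -0.6 0;5 0 -5 -5 0 -0.6 0;5 0 -5 -5 0 -0.6 0;4 0 -5 -5 0 -0.6 0;4 0 -5 -5 0 -0.6 0"}}

```text
time: 4.3
ee_pos: [0.6333, 0.0728, 0.0777]
ee_rot: [-74.4, 89.1, -171.0]
wrist_force: [-4.0, -4.8, 5.1]
gripper_width: 0.01
```

```bash
python3 -c "
from h import *
arc(1.6);arc(2.0)
f=bot.grab_frame('scene');cv2.imwrite('pics/s5.png',cv2.resize(f['pixels'][100:310,160:400,::-1],None,fx=2.8,fy=2.8,interpolation=cv2.INTER_CUBIC))"
```

```text
t 4.3 st [ 57.1 -46.7] z 77.7 zaz_st -179.2 j [-4. 29. 88. -0. 64.  3.] F [-4.  -4.8  5.1] g 0.01 down [-0.015 -0.002 -1.   ]
shift tool [ 5.7 -4.1 -3.2] turn ccw 0.9 -> rotx -0.9
row x5: [ 1.1 -0.8 -0.7] [-0.2  0.   0.2]
t 4.3 st [ 57.1 -46.7] z 77.7 zaz_st -179.2 j [-4. 29. 88. -0. 64.  3.] F [-4.  -4.8  5.1] g 0.01 down [-0.015 -0.002 -1.   ]
shift tool [  5.6  -1.5 -20.9] turn ccw 23.8 -> rotx -23.8
row x5: [ 1.1  0.4 -4.2] [-4.8  0.   0.2]
```

View pics/s5.png

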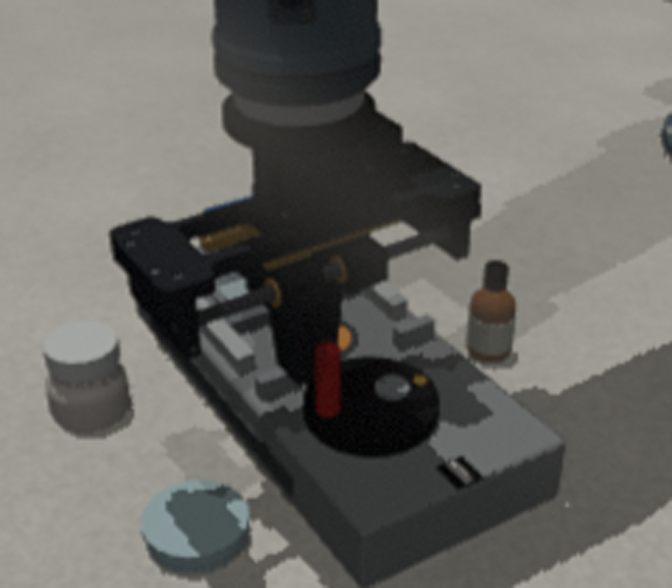

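{"op": "play_rows", "data": {"moves": "4 -1 -5 -6 0 0 0;3 -1 -5 -6 0 0 0;3 -1 -5 -6 0 0 0;3 -1 -5 -6 0 0 0;3 -1 -5 -6 0 0 0"}}

```text
time: 4.85
ee_pos: [0.6403, 0.0883, 0.0781]
ee_rot: [21.1, 88.7, -44.3]
wrist_force: [6.9, -5.9, -4.3]
gripper_width: 0.006
```

```bash
python3 -c "
from h import *
arc(2.0);arc(2.5)
f=bot.grab_frame('scene');cv2.imwrite('pics/s6.png',cv2.resize(f['pixels'][100:310,160:400,::-1],None,fx=2.8,fy=2.8,interpolation=cv2.INTER_CUBIC))"
```

```text
t 4.85 st [ 73.3 -51.7] z 78.1 zaz_st -148.1 j [ -2.  29.  88.  -1.  62. -26.] F [ 6.9 -5.9 -4.3] g 0.01 down [ 0.016 -0.016 -1.   ]
shift tool [ 5.9 -3.4 -7.7] turn ccw -7.3 -> rotx 7.3
row x5: [ 1.2 -0.8 -1.5] [ 1.5  0.2 -0.1]
t 4.85 st [ 73.3 -51.7] z 78.1 zaz_st -148.1 j [ -2.  29.  88.  -1.  62. -26.] F [ 6.9 -5.9 -4.3] g 0.01 down [ 0.016 -0.016 -1.   ]
shift tool [  5.5   1.9 -29.2] turn ccw 21.3 -> rotx -21.3
row x5: [ 1.2  1.2 -5.7] [-4.3  0.3 -0. ]
```

View pics/s6.png

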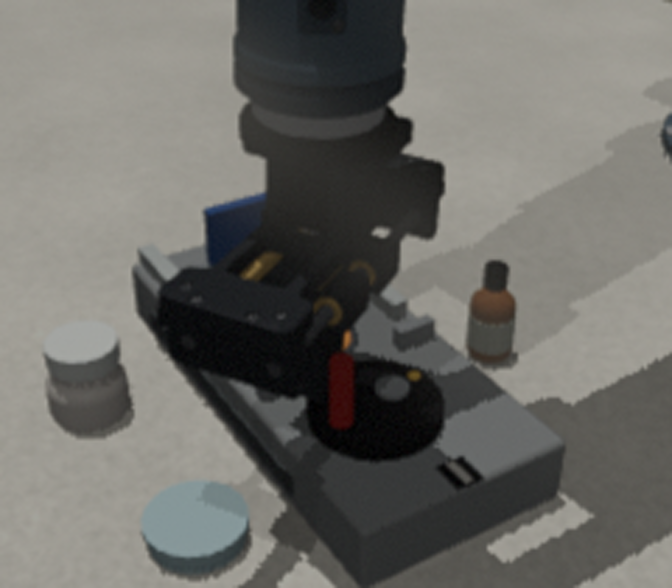

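{"op": "play_rows", "data": {"moves": "3 0 -7 -3 0 0 0;3 0 -7 -3 0 0 0;3 0 -7 -4 0 0 0;3 0 -7 -4 0 0 0;3 0 -7 -4 0 0 0"}}

```text
time: 5.4
ee_pos: [0.6395, 0.1104, 0.0785]
ee_rot: [20.9, 86.5, -25.8]
wrist_force: [5.3, -3.3, -4.1]
gripper_width: 0.007
```

```bash
python3 -c "
from h import *
arc(2.5);arc(2.9)
f=bot.grab_frame('scene');cv2.imwrite('pics/s7.png',cv2.resize(f['pixels'][100:310,160:400,::-1],None,fx=2.8,fy=2.8,interpolation=cv2.INTER_CUBIC))"
```

```text
t 5.4 st [ 95.1 -48. ] z 78.5 zaz_st -129.5 j [  0.  28.  89.  -2.  60. -42.] F [ 5.3 -3.3 -4.1] g 0.01 down [ 0.055 -0.026 -0.998]
shift tool [  5.9  -3.5 -10.7] turn ccw 2.7 -> rotx -2.7
row x5: [ 1.2 -0.6 -2.1] [-0.5  0.7 -0.2]
t 5.4 st [ 95.1 -48. ] z 78.5 zaz_st -129.5 j [  0.  28.  89.  -2.  60. -42.] F [ 5.3 -3.3 -4.1] g 0.01 down [ 0.055 -0.026 -0.998]
shift tool [  4.9  -1.4 -28.4] turn ccw 25.6 -> rotx -25.6
row x5: [ 1.1  0.7 -5.7] [-5.1  0.7 -0.1]
```

View pics/s7.png

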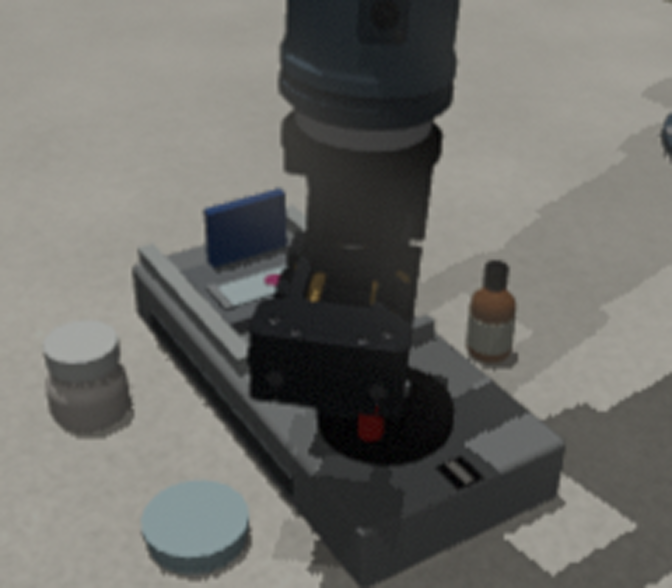

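{"op": "play_rows", "data": {"moves": "3 0 -7 -6 1.2 0 0;3 0 -7 -6 1.2 0 0;3 0 -7 -6 1.2 0 0;3 0 -7 -6 1.2 0 0;3 0 -7 -6 1.2 0 0"}}

```text
time: 5.95
ee_pos: [0.6299, 0.1283, 0.0799]
ee_rot: [87.7, 88.4, 72.1]
wrist_force: [8.3, 1.8, -5.0]
gripper_width: 0.001
```

```bash
python3 -c "
from h import *
arc(2.9);arc(3.2)
f=bot.grab_frame('scene');cv2.imwrite('pics/s8.png',cv2.resize(f['pixels'][100:310,160:400,::-1],None,fx=2.8,fy=2.8,interpolation=cv2.INTER_CUBIC))"
```

```text
t 5.95 st [111.6 -36.3] z 79.9 zaz_st -98.2 j [  0.  28.  89.   2.  63. -75.] F [ 8.3  1.8 -5. ] g 0.0 down [ 0.009  0.026 -1.   ]
shift tool [  7.9  -1.4 -10.6] turn ccw -5.6 -> rotx 5.6
row x5: [ 1.6 -0.3 -2.1] [ 1.1 -0.  -0.3]
t 5.95 st [111.6 -36.3] z 79.9 zaz_st -98.2 j [  0.  28.  89.   2.  63. -75.] F [ 8.3  1.8 -5. ] g 0.0 down [ 0.009  0.026 -1.   ]
shift tool [  8.    2.7 -23.4] turn ccw 11.6 -> rotx -11.6
row x5: [ 1.6  0.9 -4.6] [-2.3  0.  -0.3]
```

View pics/s8.png

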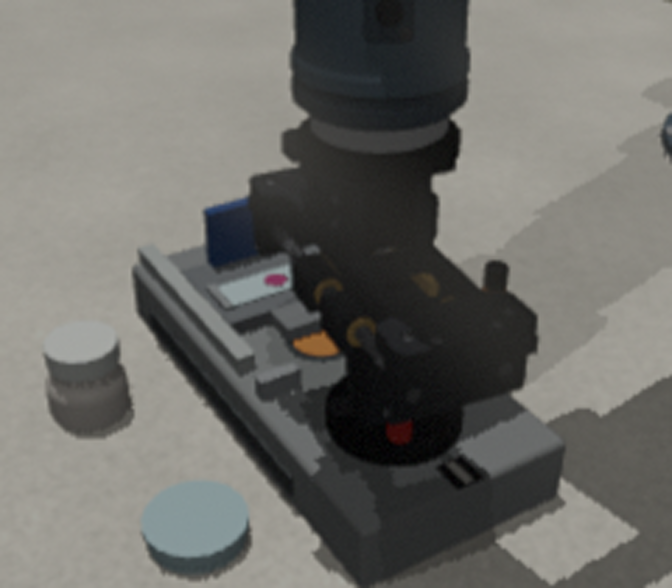

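{"op": "play_rows", "data": {"moves": "4 0 -6 -3 0 0 0;4 0 -6 -2 0 0 0;4 0 -6 -2 0 0 0;4 0 -6 -1 0 0 0;4 0 -5 -1 0 0 0"}}

```text
time: 6.5
ee_pos: [0.6246, 0.135, 0.0805]
ee_rot: [31.8, 86.1, 25.7]
wrist_force: [5.8, -0.0, -0.9]
gripper_width: 0.01
```

```bash
python3 -c "
from h import *
arc(3.14)
f=bot.grab_frame('scene');cv2.imwrite('pics/s9.png',cv2.resize(f['pixels'][100:310,160:400,::-1],None,fx=2.8,fy=2.8,interpolation=cv2.INTER_CUBIC))"
```

```text
t 6.5 st [117.6 -30.2] z 80.5 zaz_st -88.8 j [  1.  26.  92.   2.  59. -84.] F [ 5.8 -0.  -0.9] g 0.01 down [ 0.061  0.03  -0.998]
shift tool [  7.6  -0.6 -14.6] turn ccw -1.3 -> rotx 1.3
row x5: [ 1.6 -0.1 -2.9] [ 0.3  0.7 -0.4]
```

View pics/s9.png

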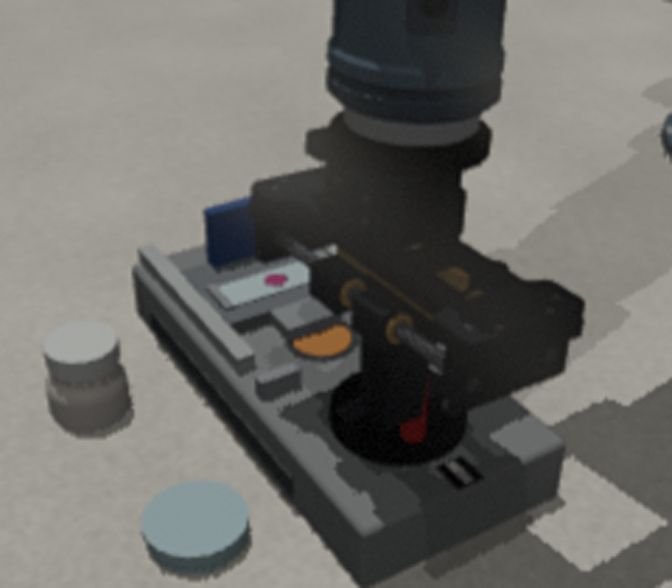

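{"op": "play_rows", "data": {"moves": "4 0 -7 0 1.5 0 0;3 0 -7 0 1.5 0 0;3 0 -7 0 1 0 0;3 0 -6 0 1 0 0;0 0 -3 0 0 0 0"}}

```text
time: 7.05
ee_pos: [0.6134, 0.1394, 0.0846]
ee_rot: [74.6, 87.5, 68.5]
wrist_force: [3.4, -0.7, -2.5]
gripper_width: 0.001
```

```bash
python3 -c "
from h import *
arc(3.14)
f=bot.grab_frame('scene');cv2.imwrite('pics/s10.png',cv2.resize(f['pixels'][100:310,160:400,::-1],None,fx=2.8,fy=2.8,interpolation=cv2.INTER_CUBIC))"
```

```text
t 7.05 st [120.5 -18.4] z 84.6 zaz_st -88.8 j [  1.  26.  91.   3.  62. -84.] F [ 3.4 -0.7 -2.5] g 0.0 down [ 0.016  0.041 -0.999]
shift tool [12.4 -4.  -2.6] turn ccw -1.3 -> rotx 1.3
row x5: [ 2.5 -0.8 -0.5] [ 0.3  0.1 -0.5]
```

View pics/s10.png

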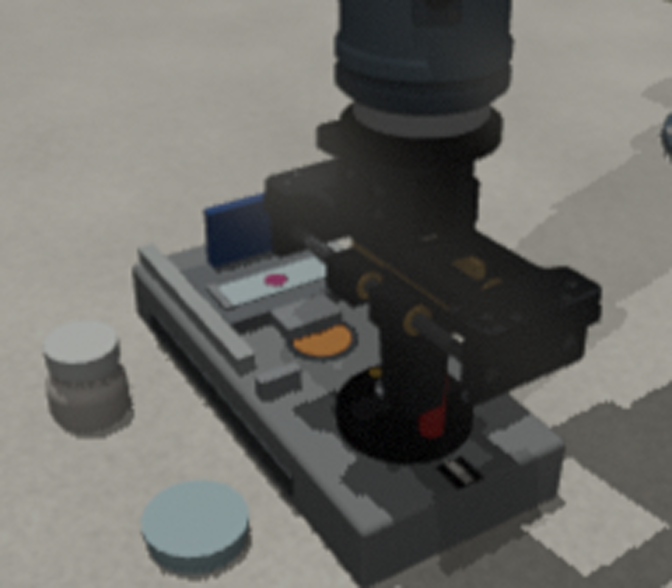

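```bash
python3 -c "
from h import *
f=bot.grab_frame('scene')
for ph in (2.5,2.7,2.9,3.0,3.14,3.3):
  c,s=np.cos(ph),np.sin(ph)
  for nm,r,z in (('base',42,.058),('dot',-20,.058)):
    print(ph,nm,np.round((proj(f,np.append(toW([75-r*c,-r*s])/1e3,z))-[160,100])*2.8))
print((proj(f,np.append(toW([75,0])/1e3,.058))-[160,100])*2.8)
"
```

```text
2.5 base [389. 432.]
2.5 dot [393. 365.]
2.7 base [404. 432.]
2.7 dot [387. 365.]
2.9 base [418. 430.]
2.9 dot [380. 366.]
3.0 base [425. 428.]
3.0 dot [377. 367.]
3.14 base [434. 425.]
3.14 dot [373. 368.]
3.3 base [443. 420.]
3.3 dot [369. 370.]
[391.90204328 385.38344782]
```

The post's base at (432,430) and the dot at (376,372) both put the cam at about 3.05–3.1 rad, which is in range. Back off sideways, then up.

{"op": "play_rows", "data": {"moves": "0 0 10 0 0 0 0;0 0 10 0 0 0 0;-10 0 10 0 0 0 0;-30 0 0 0 0 0 0;-30 0 0 0 0 0 0"}}

```text
time: 7.65
ee_pos: [0.6426, 0.1331, 0.1553]
ee_rot: [85.7, 87.6, 79.6]
wrist_force: [0.4, -0.5, -0.1]
gripper_width: 0.006
```

```bash
python3 -c "
from h import *
need([-150,0],150,180)
need([-150,0],150,0)
f=bot.grab_frame('scene');cv2.imwrite('pics/s11.png',cv2.resize(f['pixels'][100:310,160:400,::-1],None,fx=2.8,fy=2.8,interpolation=cv2.INTER_CUBIC))"
```

```text
t 7.65 st [118.  -48.2] z 155.3 zaz_st -88.8 j [  0.  24.  84.   3.  71. -85.] F [ 0.4 -0.5 -0.1] g 0.01 down [ 0.008  0.041 -0.999]
shift tool [  -6.1 -266.9  -53.9] turn ccw -91.2 -> rotx 91.2
t 7.65 st [118.  -48.2] z 155.3 zaz_st -88.8 j [  0.  24.  84.   3.  71. -85.] F [ 0.4 -0.5 -0.1] g 0.01 down [ 0.008  0.041 -0.999]
shift tool [  -6.1 -266.9  -53.9] turn ccw 88.8 -> rotx -88.8
```

View pics/s11.png

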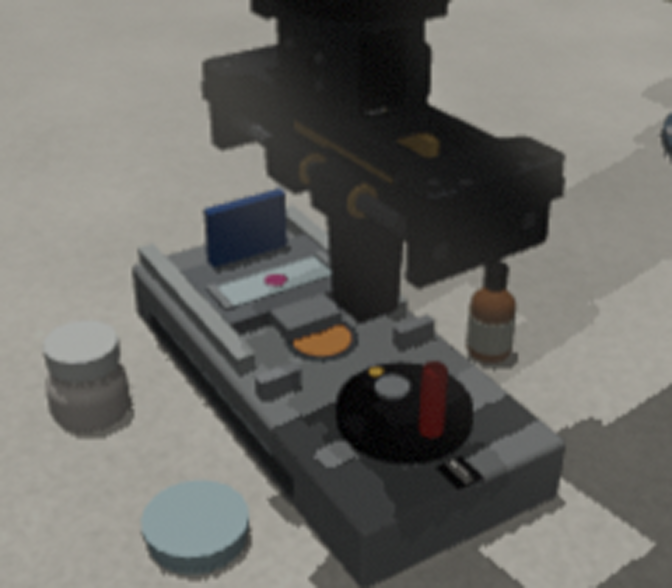

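The cam is at about 3.05 rad: dot (376,372), post base (432,432), index line (460,470). The carriage hasn't moved. Now fly back over to behind the tab.

{"op": "play_rows", "data": {"moves": "-2 -45 -9 0 0 -0.5 0;-2 -45 -9 0 0 -0.5 0;-2 -45 -9 0 0 -0.5 0;-2 -45 -9 0 0 -0.5 0;-2 -45 -9 0 0 -0.5 0"}}

```text
time: 8.2
ee_pos: [0.5807, -0.0881, 0.1692]
ee_rot: [-1.8, 89.0, -7.3]
wrist_force: [1.5, 0.5, 0.1]
gripper_width: 0.005
```

```bash
python3 -c "
from h import *
need([-150,0],120,-90);rows(pose([-150,0],120,-90),4)"
```

```text
t 8.2 st [-109.3  -15.1] z 169.2 zaz_st -88.2 j [ -20.   15.   95.    0.   69. -105.] F [1.5 0.5 0.1] g 0.01 down [ 0.018 -0.002 -1.   ]
shift tool [ 48.9 -40.2 -17.2] turn ccw -1.8 -> rotx 1.8
row x4: [ 12.2 -10.1  -4.1] [0.4 0.3 0. ]
```

{"op": "play_rows", "data": {"moves": "0 -25 -9 1 0.5 0 0;0 -17 -8 1 0.5 0 0;15 0 0 0 0 0 0;20 0 0 0 0 0 0;0 0 0 0 0 0 0"}}

```text
time: 8.7
ee_pos: [0.5592, -0.1367, 0.1332]
ee_rot: [-52.9, 89.9, -61.0]
wrist_force: [-0.1, -0.4, -0.8]
gripper_width: 0.006
```

```bash
python3 -c "
from h import *
need([-145,0],66,-90);rows(pose([-145,0],66,-90),4)
f=bot.grab_frame('scene');cv2.imwrite('pics/s12.png',cv2.resize(f['pixels'][100:310,160:400,::-1],None,fx=2.8,fy=2.8,interpolation=cv2.INTER_CUBIC))
f=bot.grab_frame('top');cv2.imwrite('pics/t12.png',cv2.resize(f['pixels'][130:330,200:430,::-1],None,fx=2.8,fy=2.8,interpolation=cv2.INTER_CUBIC))"
```

```text
t 8.7 st [-1.602e+02  1.000e-01] z 133.2 zaz_st -90.8 j [ -26.   17.   97.   -0.   66. -107.] F [-0.1 -0.4 -0.8] g 0.01 down [ 0.001 -0.001 -1.   ]
shift tool [67.2 15.3 -0.2] turn ccw 0.8 -> rotx -0.8
row x4: [16.8  3.8 -0. ] [-0.2  0.   0. ]
```

View pics/s12.png

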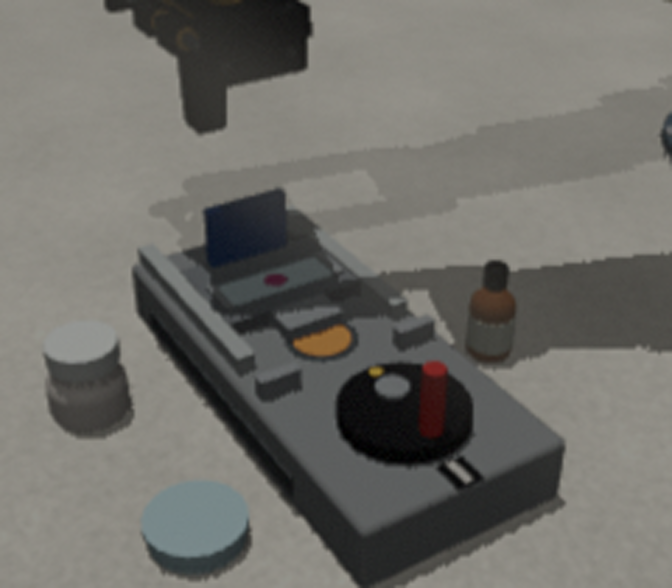

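View pics/t12.png

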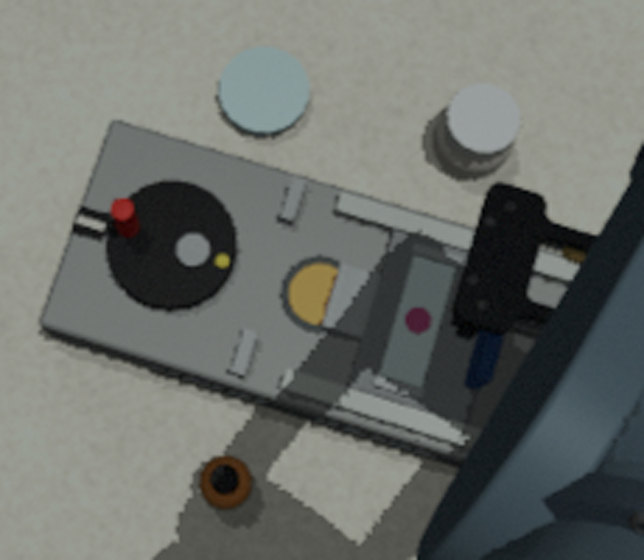

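Both views show the post lined up with the index line (top view: post (123,215), index line (90,222), dot (222,261)). The fingers are behind the tab, so descend.

{"op": "play_rows", "data": {"moves": "20 3 0 0 0 0 0;20 3 0 0 0 0 0;18 2 0 0 0 0 0;12 0 0 0 0 0 0;0 0 0 0 0 0 0"}}

```text
time: 9.3
ee_pos: [0.5676, -0.1271, 0.0682]
ee_rot: [-18.0, 89.2, -25.8]
wrist_force: [-1.4, -0.8, -0.1]
gripper_width: 0.003
```

```bash
python3 -c "
from h import *
need([-70.5,0],68,-90);rows(pose([-70.5,0],68,-90),10)
f=bot.grab_frame('scene');cv2.imwrite('pics/s13.png',cv2.resize(f['pixels'][100:310,160:400,::-1],None,fx=2.8,fy=2.8,interpolation=cv2.INTER_CUBIC))"
```

```text
t 9.3 st [-149.6   -7. ] z 68.2 zaz_st -90.4 j [ -24.   23.   98.   -0.   58. -107.] F [-1.4 -0.8 -0.1] g 0.0 down [ 0.012 -0.006 -1.   ]
shift tool [-0.3 79.1 -7.6] turn ccw 0.4 -> rotx -0.4
row x10: [-0.   7.9 -0.7] [-0.   0.1  0. ]
```

View pics/s13.png

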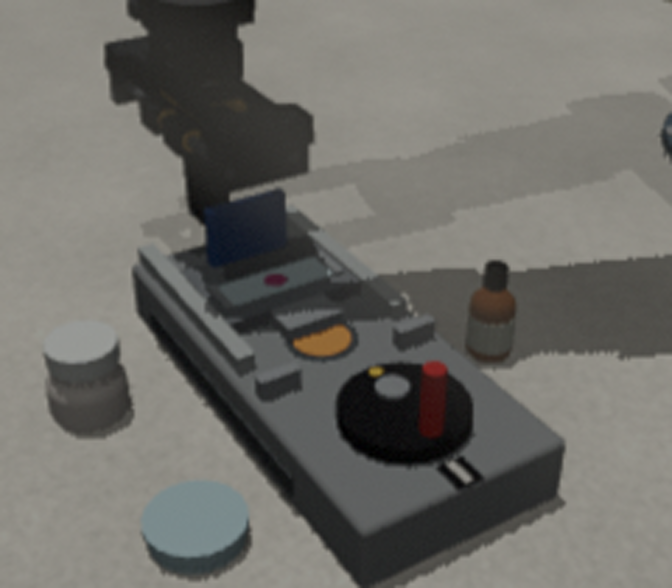

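The fingertips are down behind the tab. Start the push.

{"op": "play_rows", "data": {"moves": "1 8 -2 0 0 0 0;1 8 -2 0 0 0 0;1 8 -2 0 0 0 0;1 8 -1 0 0 0 0;1 8 -1 0 0 0 0"}}

```text
time: 9.85
ee_pos: [0.5696, -0.0862, 0.0686]
ee_rot: [-18.5, 88.6, -26.3]
wrist_force: [0.7, -2.0, 2.1]
gripper_width: 0.004
```

```bash
python3 -c "
from h import *
need([-70.5,0],70,-90);rows(pose([-70.5,0],70,-90),5)"
```

```text
t 9.85 st [-108.8   -3.8] z 68.6 zaz_st -90.5 j [ -20.   22.  100.   -0.   57. -102.] F [ 0.7 -2.   2.1] g 0.0 down [ 0.023 -0.011 -1.   ]
shift tool [-1.8 38.2 -4.1] turn ccw 0.5 -> rotx -0.5
row x5: [-0.3  7.7 -0.8] [-0.1  0.3  0.1]
```

{"op": "play_rows", "data": {"moves": "1 8 -2 0 0.4 0 0;1 8 -2 0 0.4 0 0;1 8 -1 0 0.4 0 0;1 7 -1 0 0.4 0 0;1 5 -1 0 0.4 0 0"}}

```text
time: 10.35
ee_pos: [0.5684, -0.0464, 0.0639]
ee_rot: [-141.2, 89.2, -149.0]
wrist_force: [0.4, -2.7, 0.8]
gripper_width: 0.002
```

```bash
python3 -c "
from h import *
need([-70.5,0],70,-90);rows(pose([-70.5,0],70,-90),5)
f=bot.grab_frame('scene');cv2.imwrite('pics/s14.png',cv2.resize(f['pixels'][100:310,160:400,::-1],None,fx=2.8,fy=2.8,interpolation=cv2.INTER_CUBIC))"
```

```text
t 10.35 st [-69.4   2.5] z 63.9 zaz_st -90.5 j [-16.  23.  99.  -1.  59. -98.] F [ 0.4 -2.7  0.8] g 0.0 down [-0.012 -0.007 -1.   ]
shift tool [-6.1 -1.1  2.4] turn ccw 0.5 -> rotx -0.5
row x5: [-1.2 -0.2  0.5] [-0.1 -0.1  0.1]
```

View pics/s14.png

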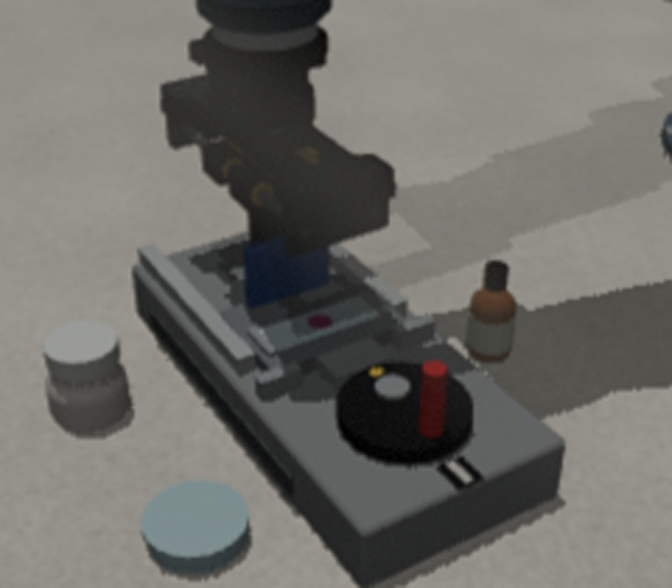

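The plate is close to the stops and the cam hasn't moved. I'll creep on until the force rises.

{"op": "play_rows", "data": {"moves": "0 4 1 0 0 0 0;0 4 0 0 0 0 0;0 4 0 0 0 0 0"}}

```text
time: 10.7
ee_pos: [0.568, -0.0452, 0.0638]
ee_rot: [-122.0, 88.1, -129.6]
wrist_force: [-4.8, -19.0, 3.0]
gripper_width: 0.007
```

{"op": "play_rows", "data": {"moves": "0 4 0 0 0 0 0;0 4 0 0 0 0 0;0 4 0 0 0 0 0"}}

```text
time: 11.0
ee_pos: [0.5678, -0.0459, 0.0641]
ee_rot: [-114.0, 87.0, -121.7]
wrist_force: [-5.6, -19.3, 4.0]
gripper_width: 0.006
```

Firm stop: 19 N with no further travel. Back off, then up.

{"op": "play_rows", "data": {"moves": "0 -12 0 0 0 0 0;0 -15 0 0 0 0 0;0 -15 0 0 0 0 0;-25 0 0 0 0 0 0;-40 0 0 0 0 0 0"}}

```text
time: 11.5
ee_pos: [0.557, -0.0869, 0.1245]
ee_rot: [-132.5, 86.7, -140.3]
wrist_force: [0.1, -0.5, -0.7]
gripper_width: 0.006
```

{"op": "play_rows", "data": {"moves": "-40 -20 0 0 0 0 0;-40 -40 0 0 0 0 0;0 -45 0 0 0 0 0;0 -45 0 0 0 0 0;0 0 0 0 0 0 0"}}

```text
time: 12.0
ee_pos: [0.5414, -0.2357, 0.2153]
ee_rot: [-125.6, 87.0, -133.2]
wrist_force: [-0.4, 0.6, -1.3]
gripper_width: 0.003
```

```bash
python3 -c "
from h import *
need([-70.5,0],70,-90)
f=bot.grab_frame('scene');cv2.imwrite('pics/s15.png',cv2.resize(f['pixels'][100:310,160:400,::-1],None,fx=2.8,fy=2.8,interpolation=cv2.INTER_CUBIC))
f=bot.grab_frame('top');cv2.imwrite('pics/t15.png',cv2.resize(f['pixels'][130:330,200:430,::-1],None,fx=2.8,fy=2.8,interpolation=cv2.INTER_CUBIC))"
```

```text
t 12.0 st [-260.7    5.1] z 215.3 zaz_st -90.4 j [ -33.   14.   90.   -3.   76. -115.] F [-0.4  0.6 -1.3] g 0.0 down [-0.036 -0.039 -0.999]
shift tool [136.7 196.3   8.4] turn ccw 0.4 -> rotx -0.4
```

View pics/s15.png

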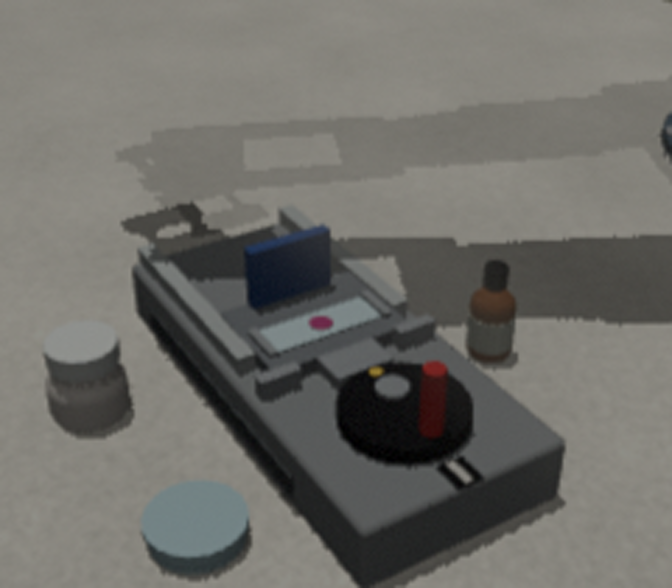

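View pics/t15.png

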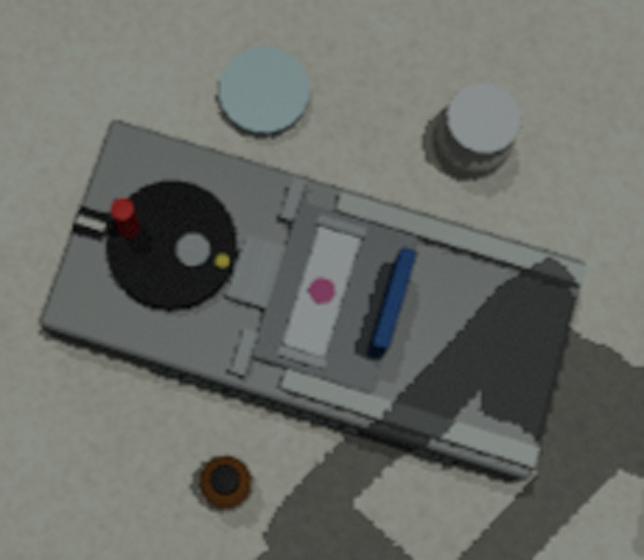

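```bash
python3 -c "
from h import *
f=bot.grab_frame('top')
print(toSt(ray(f,376.7,248.3,.1)),toSt(ray(f,200+392/2.8,130+303/2.8,.1)))
print(toSt(ray(f,200+123/2.8,130+210/2.8,.102)),bot.sense()['joint_vel'])"
```

```text
[-105.86202206    3.30580596] [-46.1331342    4.82571719]
[116.50761094  -1.43120062] [ 1.82966179  0.00726841  0.57585781  0.1202368  -0.0829203   0.14914601]
```

{"op": "play_rows", "data": {"moves": "0 0 0 0 0 0 0;0 0 0 0 0 0 0"}}

```text
time: 12.35
ee_pos: [0.5412, -0.2275, 0.2123]
ee_rot: [-133.8, 87.0, -141.1]
wrist_force: [-1.0, 0.1, 0.0]
gripper_width: 0.007
```

```bash
python3 -c "
from plant import bot
print(bot.sign_off())"
```

```text
the job is handed in; nothing more can be done
None
```

I swung the cam round to its low point, pushed the carriage fully home, and handed the job in at about 12 s of the 54 s allowed. No verdict is reported. I pushed with the outside of the shut fingers throughout and never straddled the post or tab.

- **Cam:** the last top view put the post about 1.5 mm off the stage's centre line, next to the index line, which is about 3.1 rad. The scene view, taken before the carriage push, gave about 3.05 rad, and the post looked unmoved afterwards. Both are well inside the 0.42 rad limit.
- **Carriage:** it stopped firmly at about 19 N with no further travel. The images show the plate against both steel stops, with the tab about 60 mm forward of its start. The tab measured 1.4 mm further forward than its nominal home position, which is within the reading error.
- **Bottle, jar and dish:** they look unmoved in both camera views; I did not measure their final positions.
- **Hand:** it finished clear behind the stage at 0.21 m height, with about 1 N read at the wrist, which is no more than sensor noise.

The tool drifted upward during the moves by 1–2 mm a row, and tilted up to about 3.5° while pushing the post. I corrected both as I went. The stage's position fitted from the two cameras also disagreed by a few millimetres.

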